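# Drive the stuck axle pin out of a castor

### The arm

A 6-joint arm with a two-finger parallel gripper is mounted at the origin on a cart in front of the work surface, level with it; the furniture and walls round the work are solid. World frame = base frame: x ahead of the robot, y to its left, z up, the work surface at z = 0. Lengths are in m, angles in rad, forces in N, time in s.
With the tool pointing down it reaches from about 0.25 to 0.725 m from the base axis. Payload 4 kg.
Tool frame: the origin (TCP) lies on the centre line of the jaws, within the pads' length; the fingertips stand ahead of it and the grasp point (between the pads) lies 11 mm behind it (bot.tip_extent is the z of the fingertips in the tool frame, in m); z points along the fingers, y is the direction in which the jaws open and shut (so a half turn about z gives the same grasp; the last joint's range is limited). The gripper opens to 85 mm and grips with 20 to 120 N. Pads are 22 mm wide; open, the fingers measure 114 mm over their backs; the gripper's body (76 mm by 85 mm) begins 54 mm behind the grasp point. The pads swing forward as they close: fully open they stand 13 mm farther back than shut.
Start: joints at [-1.247, 0.241, 0.005, 1.335, 0, 1.571], TCP at [0.159, -0.474, 0.239] pointing down, gripper open.
Joint ranges: [-2.72, 2.72], [-1.05, 1.87], [-1.09, 1.28], [-1.99, 2.15], [-1.42, 1.44], [-3.14, 3.14]. Speed limits (rad/s): [2.79, 2.79, 3.14, 3.14, 3.14, 3.14].

### API

Orientations are given as a unit quaternion [x, y, z, w].
In Python, from workcell import bot gives the robot as it stands.
- The arm moves only by the shell command python3 -m jog 'ROWS'. ROWS is JSON, a list that holds one entry, the list of rows, each a list of 7 numbers: the shift along the world's x, y, z in m, then the turn, a rotation vector about the world's x, y, z in degrees, then the closure in counts, from 0 (fully open) to 255 (shut). In form: [[[tx, ty, tz, ax, ay, az, fingers], ...]]. A call has 1 to 10 rows; each row is the pose to reach, as a shift and turn from the pose commanded when the call began; what a row does not reach only later rows make up. A row lasts 1/12 s, in which the tool goes at most 41.7 mm and 7.16 degrees, less where a joint would pass 70% of its speed; a pose out of reach is approached as far as the arm can. A call with a gripper value outside its range is refused whole. The fingers move at their own pace and stop on an object; the grip force is fixed at half the most. Time passes only in rows, so rows that repeat a pose let the fingers close. It gives the time, the measured TCP pose, the force and the opening at its end, in the units of the state.
- bot.get_obs(): the state, without advancing time (a new reading comes with each control period).
- bot.camera(name): name is "scene" or "top" or "wrist"; returns the picture (420x560x3 uint8, blue, green, red); there is no depth.
- bot.camera_model(name): a dict with "K" (3x3 intrinsics, pixels), "T" (4x4, takes a point from camera to world coordinates). Camera axes: x right, y down, z forward; pixel columns grow to the right and rows downward; lengths in m; the calibration is good to about 2 mm. A picture is of the moment at which its call begins: read the wrist's pose just before it. camera_model takes no time and is no camera call; for the wrist camera it gives the pose at the moment of the call.
- bot.job_done(): hands the job in, once; it reports no verdict.
The state is a dict: "clock": time; "joint_pos": joint angles; "joint_vel": joint speeds; "tau": joint torques, N m; "eef_pos": TCP position; "tool_rot": TCP orientation; "ft_force": force on the tool from outside, world axes, zero at the start; "ft_torque": the same for the moment, N m; "grip_width": finger opening in m.
Only numpy, scipy, OpenCV 4.12 (cv2) and the standard library are available. Lean on these libraries where they do the work, as an engineer would, in place of code of your own. Each camera call takes 0.05 s, during which the arm holds its last target. There are 200 camera calls.

### The job

The brass axle pin of the upside-down castor is stuck. Take the red-handled drift punch from its wooden rest, push it into the castor's bore from the side away from the pin's head until the pin is driven right out and drops into the blue bin, then draw the punch out and lay it back in its rest as it lay, and let go.

Things in the scene. Friction and masses are not known exactly. Their poses are not given: they have to be found in the camera images.
- castor: Upside-down castor wheel on a plywood board (150 x 105 mm), fixed to the bench; wheel top 154 mm above it. A level 18 mm bore, 60 mm long, runs through fork and hub along this body's y axis, 110 mm above the bench. +y is the driving direction, towards the pin's head. Origin on the bench under the bore's middle; z up.
- castor_bore (a point): Point on the bore's axis, 110 mm above the bench, at the fork's outer face where the punch goes in. y points along the bore in the driving direction (bore from y = 0 to 60 mm), z up. A fixed steel funnel stands round the entry (y = -10 to 0 mm), its mouth 36 mm wide, narrowing to the bore's 18 mm.
- pin_center (a point): Stuck brass axle pin, 66 mm long: 16 mm shank, 26 mm head 8 mm thick at its +y end. Point on its axis, half-way. At the start its plain end is 4 mm inside the entry, its head just outside the other fork face. A spring clamps it: it slides at about 10 to 17 N until its plain end is past the bore's middle, then easily, and drops when that end leaves the far face (56 mm of travel).
- bin: Open blue stacking bin, 161 x 100 mm, 75 mm high (wall next to the castor only 38 mm), fixed on the bench below and beyond the pin's head. Origin at the centre of its underside; x is its long axis, pointing away from the castor along the driving direction; z up.
- punch_grip (a point): Drift punch, 195 mm long, 0.25 kg, lying level: square red handle 20 x 20 mm, 80 mm long, then a steel nose 10 mm thick, 115 mm long, flat-ended. Point on its axis in the handle near the balance point, 50 mm from the butt, 30 mm from the nose; grasp here from above, fingers closing across the handle. y points along the punch to its tip; z up.
- punch_tip (a point): End of the punch's nose, on its axis, 145 mm from punch_grip along the punch's y axis.
- rest_seat (a point): Wooden punch rest, fixed; base 70 x 205 mm, 12 mm thick. Point 50 mm above the bench, where punch_grip is when the punch is in the rest; y points to the tip's end; z up. Two posts, notched from above: at y = -47 to -32 mm (notch 26 mm wide, floor 10 mm below this point) and y = 77 to 93 mm (16 mm wide, floor 5 mm below). Flared tops reach 20 mm above this point.

How it is judged:
By the outcome, as a careful person would: the job done as asked, in the order asked, and still so for the second after the job is handed in, with the robot touching nothing.
It also fails if it takes over 51 s, if anything falls off the work surface, if the arm or the gripper's body presses on something with over 40 N, if the wrist force passes 120 N, or if a joint passes its speed limit or range.

## Working session

There is one attempt and no reset: what is moved stays moved. The work goes in short steps, Python scripts to look and compute and a shell command to move; the robot and the scene stay as the last step left them, time stands still between calls to the robot, and variables do not carry over. Pictures are saved under pics/ and viewed, about 8 in all and at most 12, crops included, and the job is handed in when it is done.

```bash
mkdir -p pics; ls; python3 - <<'E'
from workcell import bot
import cv2,numpy as np
for n in("scene","top"):
    cv2.imwrite(f"pics/{n}1.png",bot.camera(n)); m=bot.camera_model(n); print(n,np.round(m["K"],1).tolist(),np.round(m["T"],4).tolist())
o=bot.get_obs(); print(o["clock"],o["eef_pos"],o["tool_rot"],o["grip_width"],o["ft_force"],bot.tip_extent)
E
```

```text
pics
scene [[451.5, 0.0, 285.5], [0.0, 451.5, 212.0], [0.0, 0.0, 1.0]] [[-0.8742, -0.1925, 0.4458, 0.0676], [-0.4854, 0.372, -0.7912, 0.7199], [-0.0135, -0.9081, -0.4186, 0.4832], [0.0, 0.0, 0.0, 1.0]]
top [[443.0, 0.0, 277.2], [0.0, 443.0, 220.8], [0.0, 0.0, 1.0]] [[0.0108, -0.9763, 0.2159, 0.2639], [-0.9999, -0.0099, 0.0052, -0.0422], [-0.0029, -0.216, -0.9764, 1.1869], [0.0, 0.0, 0.0, 1.0]]
0.1 [ 0.15892811 -0.47348427  0.23850582] [ 9.86918381e-01  1.61217862e-01 -1.39557163e-04 -9.43752221e-04] 0.08532159289177527 [ 0.00711516 -0.08525744 -0.72717428] 0.008
```

View pics/top1.png

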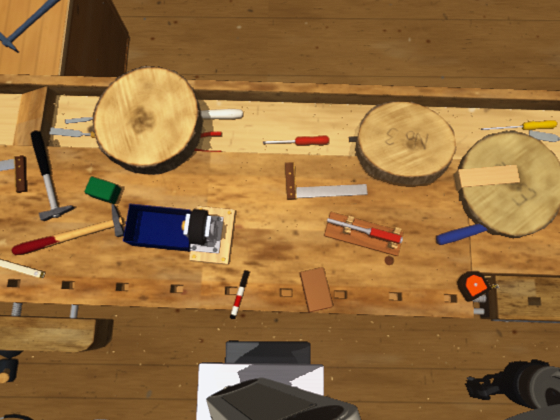

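View pics/scene1.png

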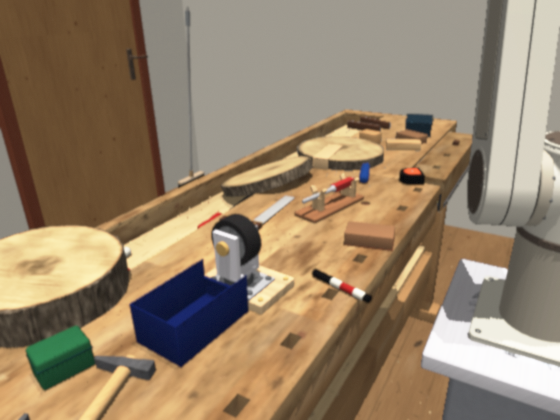

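The top view shows the rest and punch around (365,233), with the tip on the left at (330,216). The castor is at (208,233) and the bin at (158,227), so the driving direction is about +y. I'll zoom in to measure.

```bash
python3 - <<'E'
import cv2,numpy as np
t=cv2.imread("pics/top1.png")
a=cv2.resize(t[195:265,110:250],None,fx=5.6,fy=5.6,interpolation=cv2.INTER_CUBIC)[:300*2]
b=cv2.resize(t[200:262,315:415],None,fx=5.6,fy=5.6,interpolation=cv2.INTER_CUBIC)
c=np.zeros((600,784,3),np.uint8)
a=cv2.resize(t[200:268,115:245],None,fx=6,fy=6,interpolation=cv2.INTER_CUBIC)
cv2.imwrite("pics/c1.png",a)
b=cv2.resize(t[205:262,315:415],None,fx=7,fy=7,interpolation=cv2.INTER_CUBIC)
cv2.imwrite("pics/c2.png",b)
E
```

```text
(no output)
```

View pics/c1.png

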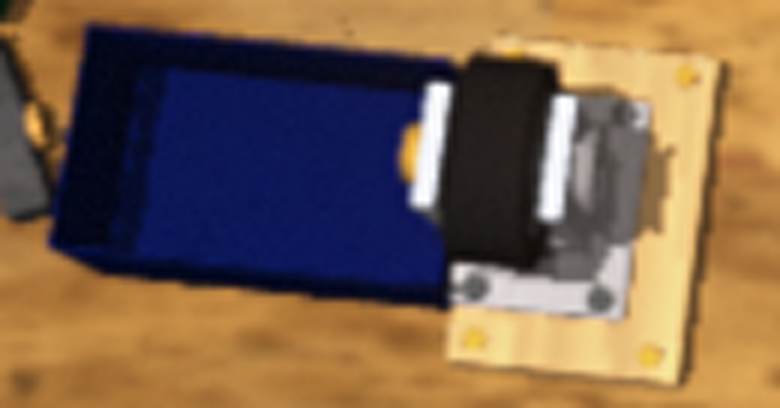

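View pics/c2.png

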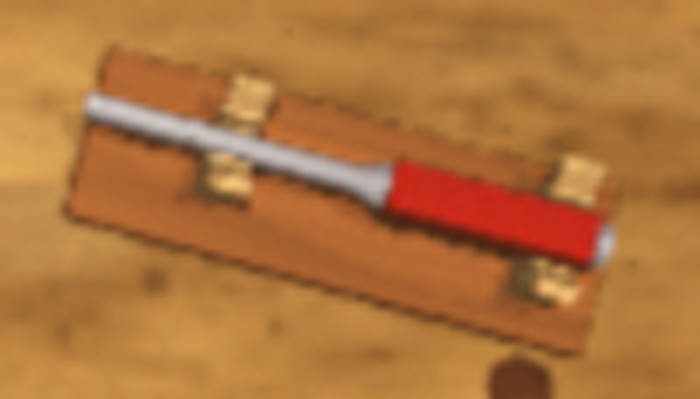

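```bash
cat > h.py <<'E'
from workcell import bot
import numpy as np
def ray(n,u,v,z,m=None):
    m=m or bot.camera_model(n); d=m["T"][:3,:3]@np.linalg.solve(m["K"],[u,v,1]); o=m["T"][:3,3]
    return o+d*(z-o[2])/d[2]
def proj(n,P,m=None):
    m=m or bot.camera_model(n); T=np.linalg.inv(m["T"]); p=m["K"]@(T[:3,:3]@np.asarray(P)+T[:3,3]); return p[:2]/p[2]
E
python3 - <<'E'
from h import *
f=lambda c,s,o:((c[0]+.5)/s-.5+o[0],(c[1]+.5)/s-.5+o[1])
c1=lambda c,z:ray("top",*f(c,6,(115,200)),z)
c2=lambda c,z:ray("top",*f(c,7,(315,205)),z)
tip,jn,butt=c2((92,106),.05),c2((390,187),.05),c2((605,245),.05)
print("punch",tip,jn,butt,np.linalg.norm(tip-butt),np.linalg.norm(jn-butt))
d=tip-butt; print("yaw(y->d)",np.degrees(np.arctan2(-d[0],d[1])), "grip",butt+d*50/195, tip-d*145/195)
print("rest corners",*[c2(c,.012)for c in((112,47),(68,213),(580,355),(612,175))])
B=[c1(c,.015)for c in((720,60),(683,385),(447,360))]
print("board",*B,[np.linalg.norm(B[i]-B[i+1])for i in(0,1)])
for a,b in((B[1],B[2]),(c1((448,303),.038),c1((105,272),.075)),(c1((105,272),.075),c1((105,272),.075)),(c1((455,60),.075),c1((88,27),.075))):
    e=b-a; print("dir",np.degrees(np.arctan2(-e[0],e[1])))
e=B[1]-B[0];print("dir-long",np.degrees(np.arctan2(-e[1],-e[0])), "pinhead",c1((405,155),.110))
print("fork tops L,R",c1((440,85),.13),c1((422,208),.13),c1((566,97),.13),c1((550,220),.13))
E
```

```text
punch [ 0.51951337 -0.16903186  0.05      ] [ 0.48965766 -0.27979473  0.05      ] [ 0.46850597 -0.35888976  0.05      ] 0.19659037932423098 0.08187439608178207
yaw(y->d) -15.038040605564273 grip [ 0.48158479 -0.31020824  0.05      ] [ 0.48158479 -0.31020824  0.05      ]
rest corners [ 0.55170154 -0.18138701  0.012     ] [ 0.48572459 -0.16344753  0.012     ] [ 0.43268334 -0.35784905  0.012     ] [ 0.5028023  -0.37353021  0.012     ]
board [0.55309521 0.08037145 0.015     ] [0.40496047 0.09206028 0.015     ] [0.41497003 0.19706889 0.015     ] [np.float64(0.14859518963488574), np.float64(0.10548459048588299)]
dir -5.445061209324656
dir -2.5489424138312486
dir -0.0
dir -4.687780477754589
dir-long -4.511677279865419 pinhead [0.48781571 0.19966827 0.11      ]
fork tops L,R [0.51303511 0.18252938 0.13      ] [0.46182045 0.18703748 0.13      ] [0.50852241 0.13076439 0.13      ] [0.45741985 0.13498341 0.13      ]
```

The measurements hold up. The punch comes out 196.6 mm long against 195, with yaw −15°. The castor board is 148.6×105.5 mm, with yaw about −5°. Next I'll move above the punch and check with the wrist camera.

```bash
python3 -m jog '[[[0.036,0.018,0,0,0,6,0],[0.072,0.036,0,0,0,12,0],[0.108,0.054,-0.005,0,0,19,0],[0.144,0.072,-0.01,0,0,25,0],[0.18,0.09,-0.015,0,0,31,0],[0.216,0.108,-0.02,0,0,38,0],[0.252,0.126,-0.025,0,0,44,0],[0.288,0.144,-0.03,0,0,50,0],[0.323,0.163,-0.035,0,0,56.4,0],[0.323,0.163,-0.035,0,0,56.4,0]]]'
python3 - <<'E'
from h import *
import cv2
o=bot.get_obs();m=bot.camera_model("wrist");cv2.imwrite("pics/w1.png",bot.camera("wrist"))
import pickle;pickle.dump(m,open("w1.pkl","wb"))
print(o["clock"],o["eef_pos"],o["tool_rot"],m["T"][:3,3])
d=np.array([.2595,.9657,0]);g=np.array([.4816,-.3102,.05])
for p in(g,g+.145*d,g-.05*d,g+.03*d):print(proj("wrist",p,m))
E
```

```text
clock: 0.93
eef_pos: [0.4872, -0.3067, 0.202]
tool_rot: [0.79, 0.613, 0.001, -0.001]
ft_force: [-0.8, -1.2, 0.8]
grip_width: 0.0853
0.9333 [ 0.48715582 -0.30671016  0.20204031] [ 0.79023986  0.61279581  0.00115016 -0.00096886] [ 0.50590505 -0.23623001  0.33763209]
[276.29710658 199.44482705]
[277.27090001  38.47162444]
[276.02123479 245.04789245]
[276.47570421 169.9216936 ]
```

View pics/w1.png

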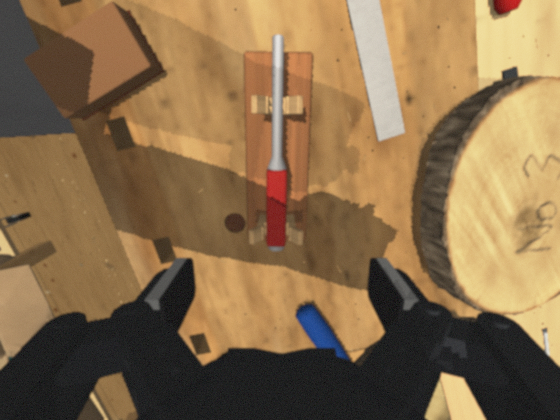

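The wrist view agrees with the projection to within about 3 px: tip (278,36), handle junction (277,170), butt (276,249). I'll descend partway and check for settling.

```bash
python3 -m jog '[[[0,0,-0.03,0,0,0,0],[0,0,-0.06,0,0,0,0],[0,0,-0.09,0,0,0,0],[0,0,-0.11,0,0,0,0],[0,0,-0.12,0,0,0,0],[0,0,-0.12,0,0,0,0]]]'
```

```text
clock: 1.48
eef_pos: [0.4794, -0.3104, 0.0816]
tool_rot: [0.794, 0.608, -0.001, -0.003]
ft_force: [-0.6, 0.3, 0.1]
grip_width: 0.0855
```

```bash
python3 -m jog '[[[0.001,0,-0.02,0,0,0,0],[0.002,0,-0.035,0,0,0,0],[0.002,0,-0.043,0,0,0,0],[0.002,0,-0.043,0,0,0,0],[0.002,0,-0.043,0,0,0,60]]]'
python3 - <<'E'
from h import *
import cv2
o=bot.get_obs();print(o["eef_pos"],o["tool_rot"],o["ft_force"],o["grip_width"])
E
```

```text
clock: 1.9
eef_pos: [0.4843, -0.3115, 0.0423]
tool_rot: [0.794, 0.608, 0.0, 0.0]
ft_force: [-0.7, -1.0, -0.2]
grip_width: 0.0757
[ 0.48432029 -0.31153374  0.04226892] [7.93775978e-01 6.08210061e-01 1.14292585e-04 4.52837182e-04] [-0.68987333 -1.00729762 -0.24139709] 0.07573122492515401
```

```bash
python3 -m jog '[[[-0.001,0,-0.003,0,0,0,255],[-0.001,0,-0.003,0,0,0,255],[-0.001,0,-0.003,0,0,0,255],[-0.001,0,-0.003,0,0,0,255],[-0.001,0,-0.003,0,0,0,255],[-0.001,0,-0.003,0,0,0,255],[-0.001,0,-0.003,0,0,0,255],[-0.001,0,-0.003,0,0,0,255],[-0.001,0,-0.003,0,0,0,255]]]'
```

```text
clock: 2.65
eef_pos: [0.4835, -0.3113, 0.0391]
tool_rot: [0.794, 0.608, 0.0, 0.001]
ft_force: [-1.0, 0.3, 6.9]
grip_width: 0.019
```

Gripped at 19 mm. Next: lift, turn +10°, and move to about 40 mm short of the funnel.

```bash
python3 -m jog '[[[0,0,0.01,0,0,0,255],[0,0,0.03,0,0,0,255],[0,0,0.055,0,0,0,255],[0,0.02,0.075,0,0,0,255],[-0.003,0.055,0.085,0,0,2,255],[-0.006,0.095,0.085,0,0,5,255],[-0.01,0.135,0.085,0,0,8,255],[-0.014,0.175,0.085,0,0,10,255],[-0.017,0.205,0.08,0,0,10,255],[-0.017,0.215,0.075,0,0,10,255]]]'
python3 -m jog '[[[0,0,0,0,0,0,255],[0,0,0,0,0,0,255],[0,0,0,0,0,0,255]]]'
python3 - <<'E'
from h import *
import cv2,pickle
o=bot.get_obs();m=bot.camera_model("wrist");w=bot.camera("wrist")
pickle.dump(m,open("w2.pkl","wb"));cv2.imwrite("pics/w2.png",w)
cv2.imwrite("pics/s2.png",bot.camera("scene"));cv2.imwrite("pics/t2.png",bot.camera("top"))
print(o["clock"],o["eef_pos"],o["tool_rot"],o["ft_force"],o["grip_width"])
R=m["T"];d=np.array([.087,.996,0]);E=np.array([.4826,.129,.11])
for p in(E-.01*d,E,E+.06*d):print(proj("wrist",p,m))
E
```

```text
clock: 3.48
eef_pos: [0.4645, -0.0921, 0.1133]
tool_rot: [0.736, 0.677, 0.0, -0.001]
ft_force: [-0.0, -0.8, -1.5]
grip_width: 0.0189
clock: 3.73
eef_pos: [0.4665, -0.0969, 0.1134]
tool_rot: [0.738, 0.675, -0.0, 0.0]
ft_force: [0.4, 0.8, -2.5]
grip_width: 0.0189
3.7333 [ 0.46647655 -0.09687101  0.11341759] [ 7.37829493e-01  6.74987050e-01 -1.15662409e-04  3.27003749e-04] [ 0.4422646   0.82504091 -2.52261057] 0.018912158592424268
[ 266.63504483 -363.59057765]
[ 266.09191532 -414.05214942]
[ 261.9081826  -802.75820785]
```

View pics/w2.png

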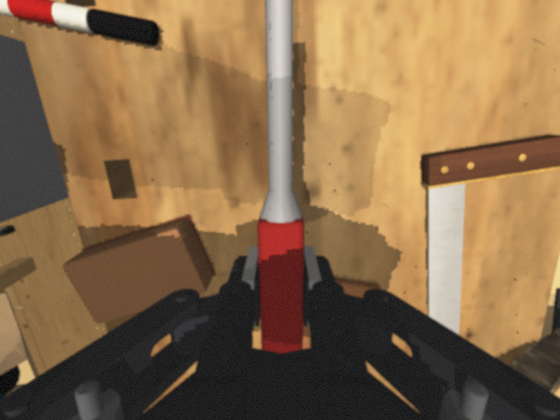

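The punch is held straight, running up the picture from (282,350) and leaving the frame at (279,0). The castor is out of the wrist view, so I'll check alignment in the top and scene views with the bore model overlaid.

```bash
python3 - <<'E'
from h import *
import cv2
d=np.array([.087,.996,0]);E=np.array([.4826,.129,.11])
out=[]
for n,f,(x,y,w,h),s in(("top","pics/t2.png",(185,195,140,60),5.6),("scene","pics/s2.png",(180,170,190,140),4.1)):
    t=cv2.resize(cv2.imread(f)[y:y+h,x:x+w],None,fx=s,fy=s,interpolation=cv2.INTER_CUBIC)
    for q,c in((E-.01*d,(0,255,0)),(E,(0,255,255)),(E+.06*d,(255,0,255)),(E+.07*d,(255,0,255)),(E-.1*d,(0,255,0))):
        p=((proj(n,q)-[x,y]+.5)*s-.5).astype(int);cv2.circle(t,p.tolist(),4,c,1)
    o=bot.get_obs();from scipy.spatial.transform import Rotation as R
    r=R.from_quat(o["tool_rot"]);ax=np.cross(r.as_matrix()[:,1],[0,0,1]);ax*=np.sign(ax[1]);tip=o["eef_pos"]+[0,0,.011]+.145*ax
    p=((proj(n,tip)-[x,y]+.5)*s-.5).astype(int);cv2.circle(t,p.tolist(),4,(255,255,0),1)
    out.append(t); print(t.shape,ax,tip)
cv2.imwrite("pics/ct.png",out[0]);cv2.imwrite("pics/cs.png",out[1])
E
```

```text
(336, 784, 3) [ 0.09001801  0.99594004 -0.        ] [0.47949251 0.04713699 0.12443041]
(574, 779, 3) [ 0.09001801  0.99594004 -0.        ] [0.47949251 0.04713699 0.12443041]
```

View pics/ct.png

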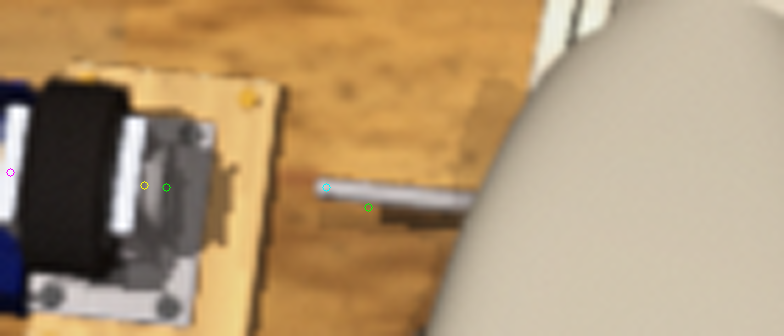

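View pics/cs.png

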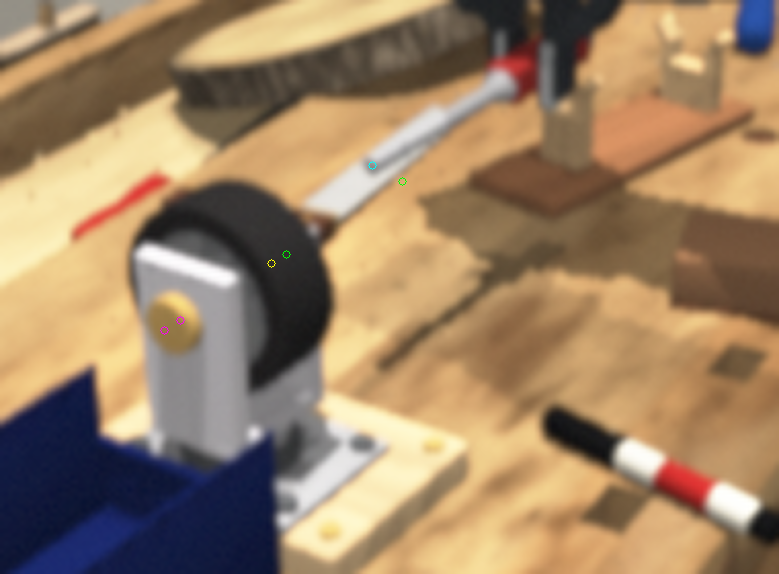

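```bash
python3 - <<'E'
from h import *
u=lambda c,s,o:((c[0]+.5)/s-.5+o[0],(c[1]+.5)/s-.5+o[1])
P=ray("scene",*u((174,323),4.1,(180,170)),.110);print("head face",P)
d=np.array([.087,.996,0]);E=np.array([.4826,.129,.11]);print((P-E)@d,"lateral",(P-E)@[.996,-.087,0])
for z in(.13,.14):print("fork top corners scene",z,*[ray("scene",*u(c,4.1,(180,170)),z) for c in((143,250),(237,283))])
# punch tip seen top & scene
print("tip top",ray("top",*u((320,187),5.6,(185,195)),.124),"tip scene",ray("scene",*u((372,168),4.1,(180,170)),.124))
E
```

```text
head face [0.48901239 0.19191807 0.11      ]
0.06322427591949903 lateral 0.0009128711477197051
fork top corners scene 0.13 [0.5154039  0.17544312 0.13      ] [0.46346259 0.18143955 0.13      ]
fork top corners scene 0.14 [0.502725   0.19085813 0.14      ] [0.45225424 0.1966848  0.14      ]
tip top [0.47998253 0.04999258 0.124     ] tip scene [0.47912873 0.04858025 0.124     ]
```

Lateral error is about 1 mm. The punch needs −5 mm in x and −14.5 mm in z, then an advance along (0.087, 0.996).

```bash
python3 -m jog '[[[-0.003,0.015,-0.007,0,0,0,255],[-0.003,0.03,-0.0145,0,0,0,255],[-0.002,0.04,-0.0145,0,0,0,255],[-0.0015,0.045,-0.0145,0,0,0,255],[-0.0015,0.045,-0.0145,0,0,0,255],[-0.0015,0.045,-0.0145,0,0,0,255],[-0.0015,0.045,-0.0145,0,0,0,255]]]'
python3 - <<'E'
from h import *
import cv2
o=bot.get_obs();print(o["eef_pos"],o["tool_rot"],o["ft_force"])
from scipy.spatial.transform import Rotation as R
ax=np.cross(R.from_quat(o["tool_rot"]).as_matrix()[:,1],[0,0,1]);ax*=np.sign(ax[1]);print(ax,o["eef_pos"]+[0,0,.011]+.145*ax)
a=cv2.resize(bot.camera("top")[205:255,190:300],None,fx=7,fy=7,interpolation=cv2.INTER_CUBIC)[:,:770]
b=cv2.resize(bot.camera("scene")[180:260,200:330],None,fx=3,fy=3,interpolation=cv2.INTER_CUBIC)
c=np.zeros((600,770,3),np.uint8);c[:350]=a;c[355:595,:390]=b;cv2.imwrite("pics/p3.png",c)
E
```

```text
clock: 4.47
eef_pos: [0.4651, -0.0516, 0.0993]
tool_rot: [0.738, 0.675, 0.0, 0.001]
ft_force: [-0.2, 0.7, -0.8]
grip_width: 0.019
[ 0.46513148 -0.05159947  0.09925667] [7.37737846e-01 6.75087061e-01 2.04259201e-04 5.37319609e-04] [-0.16415886  0.66789638 -0.76053251]
[ 0.08851434  0.99607433 -0.        ] [0.47796606 0.09283131 0.11025667]
```

View pics/p3.png

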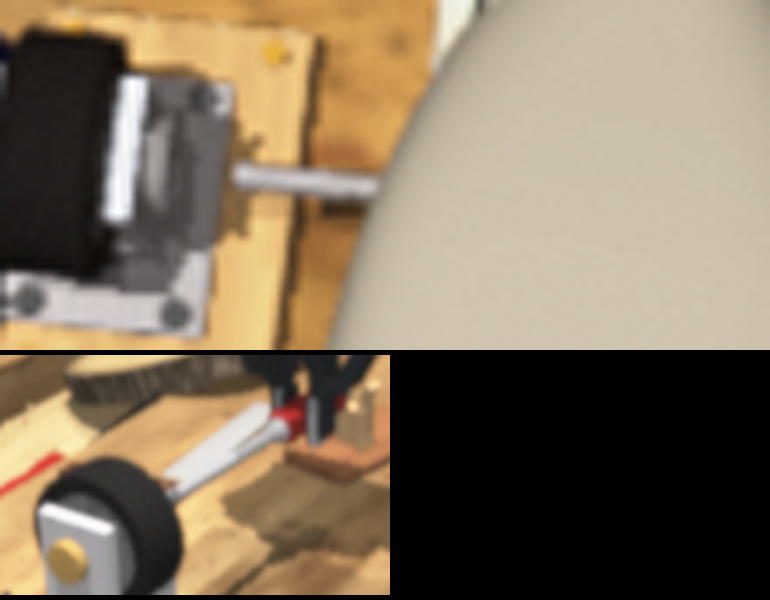

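The tip at (237,174) lines up with the funnel lip centre near (155,162). I'll enter slowly now.

```bash
python3 -m jog '[[[0.0015,0.006,0,0,0,0,255],[0.002,0.013,0,0,0,0,255],[0.0025,0.02,0,0,0,0,255],[0.003,0.025,0,0,0,0,255],[0.0035,0.029,0,0,0,0,255],[0.004,0.033,0,0,0,0,255],[0.004,0.033,0,0,0,0,255]]]'
```

```text
clock: 5.15
eef_pos: [0.4687, -0.0171, 0.0988]
tool_rot: [0.737, 0.676, 0.0, -0.0]
ft_force: [-0.3, -0.4, -1.5]
grip_width: 0.0192
```

```bash
python3 -m jog '[[[0.0002,0.002,0,0,0,0,255],[0.0004,0.004,0,0,0,0,255],[0.0005,0.006,0,0,0,0,255],[0.0007,0.008,0,0,0,0,255],[0.0009,0.01,0,0,0,0,255],[0.0009,0.01,0,0,0,0,255]]]'
```

```text
clock: 5.65
eef_pos: [0.4692, -0.0093, 0.0988]
tool_rot: [0.738, 0.675, -0.001, 0.001]
ft_force: [0.3, -1.7, -3.4]
grip_width: 0.0191
```

```bash
python3 -m jog '[[[0.0002,0.002,0,0,0,0,255],[0.0004,0.004,0,0,0,0,255],[0.0005,0.006,0,0,0,0,255],[0.0007,0.008,0,0,0,0,255],[0.0009,0.01,0,0,0,0,255],[0.0009,0.01,0,0,0,0,255]]]'
```

```text
clock: 6.15
eef_pos: [0.4705, 0.0028, 0.0988]
tool_rot: [0.737, 0.676, 0.0, -0.0]
ft_force: [-0.8, -1.3, -2.1]
grip_width: 0.019
```

There's no resistance where I expected the pin, so I'll look.

```bash
python3 - <<'E'
from h import *
import cv2
o=bot.get_obs();print(o["eef_pos"],o["ft_force"],o["ft_torque"])
a=cv2.resize(bot.camera("top")[205:255,185:295],None,fx=7,fy=7,interpolation=cv2.INTER_CUBIC)[:,:770]
b=cv2.resize(bot.camera("scene")[200:270,200:330],None,fx=3.4,fy=3.4,interpolation=cv2.INTER_CUBIC)
w=cv2.resize(bot.camera("wrist")[:260],None,fx=.57,fy=.57)
c=np.zeros((600,770,3),np.uint8);c[:350]=a;c[355:593,:442]=b;c[355:355+w.shape[0],448:448+w.shape[1]]=w;cv2.imwrite("pics/p4.png",c)
E
```

```text
[0.47047286 0.0028294  0.0987975 ] [-0.79404013 -1.33050717 -2.1261124 ] [-0.28459266  0.08051509 -0.0259133 ]
```

View pics/p4.png

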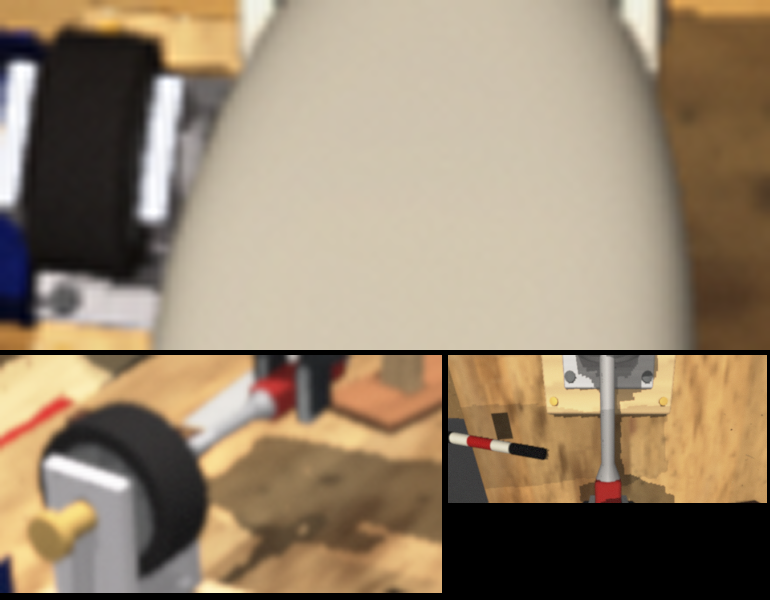

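The pin is moving: its head stands about 15 mm proud at (60,530). I'll keep pushing.

```bash
python3 -m jog '[[[0.0003,0.003,0,0,0,0,255],[0.0005,0.006,0,0,0,0,255],[0.0008,0.009,0,0,0,0,255],[0.001,0.012,0,0,0,0,255],[0.0013,0.015,0,0,0,0,255],[0.0016,0.018,0,0,0,0,255],[0.0018,0.021,0,0,0,0,255],[0.0021,0.024,0,0,0,0,255],[0.0024,0.027,0,0,0,0,255],[0.0026,0.03,0,0,0,0,255]]]'
python3 -m jog '[[[0.0003,0.003,0,0,0,0,255],[0.0005,0.006,0,0,0,0,255],[0.0008,0.009,0,0,0,0,255],[0.001,0.012,0,0,0,0,255],[0.0012,0.014,0,0,0,0,255],[0.0012,0.014,0,0,0,0,255],[0.0012,0.014,0,0,0,0,255]]]'
cat > pinchk.py <<'E'
from h import *
import cv2,sys
i=bot.camera("scene");cv2.imwrite(f"pics/{sys.argv[1]}.png",i)
h=cv2.cvtColor(i,cv2.COLOR_BGR2HSV);m=cv2.inRange(h,(12,130,100),(28,255,255));m[:,:130]=0;m[:,250:]=0;m[:200]=0;m[340:]=0
n,l,s,c=cv2.connectedComponentsWithStats(m);print([(s[k].tolist(),np.round(c[k])) for k in range(1,n) if s[k,4]>15])
E
python3 pinchk.py s5
```

```text
clock: 7.13
eef_pos: [0.473, 0.0327, 0.0988]
tool_rot: [0.738, 0.675, 0.0, -0.001]
ft_force: [0.3, 0.2, -2.4]
grip_width: 0.019
clock: 7.72
eef_pos: [0.4742, 0.0461, 0.0988]
tool_rot: [0.737, 0.675, -0.0, -0.0]
ft_force: [0.1, 0.1, -1.3]
grip_width: 0.0192
[([130, 200, 20, 10, 103], array([137., 203.])), ([130, 336, 5, 4, 16], array([132., 338.]))]
```

```bash
python3 - <<'E'
from h import *
import cv2
i=cv2.imread("pics/s5.png")
a=cv2.resize(i[190:360,120:330],None,fx=3.4,fy=3.4,interpolation=cv2.INTER_CUBIC)[:,:460]
a=cv2.resize(i[200:360,125:260],None,fx=3,fy=3,interpolation=cv2.INTER_CUBIC)
b=cv2.resize(bot.camera("top")[195:260,115:225],None,fx=3.4,fy=3.4,interpolation=cv2.INTER_CUBIC)
c=np.zeros((490,790,3),np.uint8);c[:a.shape[0],:a.shape[1]]=a;c[:b.shape[0],410:410+b.shape[1]]=b;cv2.imwrite("pics/p5.png",c)
E
```

```text
(no output)
```

View pics/p5.png

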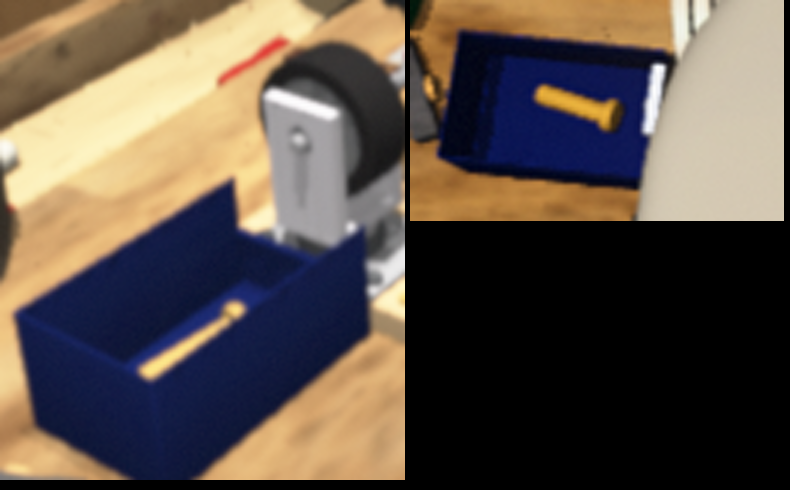

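The pin lies in the blue bin, head at (610,115) in the top inset, and the punch tip shows at the far face at (300,140). I'll withdraw the punch.

```bash
python3 -m jog '[[[-0.0006,-0.007,0,0,0,0,255],[-0.0017,-0.02,0,0,0,0,255],[-0.003,-0.035,0,0,0,0,255],[-0.0043,-0.05,0,0,0,0,255],[-0.0057,-0.065,0,0,0,0,255],[-0.007,-0.08,0,0,0,0,255],[-0.0083,-0.095,0,0,0,0,255],[-0.0096,-0.11,0,0,0,0,255],[-0.011,-0.125,0,0,0,0,255],[-0.0115,-0.13,0,0,0,0,255]]]'
python3 -m jog '[[[0,-0.005,0,0,0,0,255],[0,-0.005,0.01,0,0,0,255],[0,-0.005,0.02,0,0,0,255],[0,-0.005,0.02,0,0,0,255],[0,-0.005,0.02,0,0,0,255]]]'
python3 - <<'E'
from h import *
from scipy.spatial.transform import Rotation as R
import cv2,pickle
o=bot.get_obs();m=bot.camera_model("wrist");cv2.imwrite("pics/w6.png",bot.camera("wrist"))
print(o["eef_pos"],o["tool_rot"],o["ft_force"])
# junction handle/nose in tool frame from w1-type cues: detect red top row in wrist
for f in("w2","w6"):
    h=cv2.cvtColor(cv2.imread(f"pics/{f}.png"),cv2.COLOR_BGR2HSV);r=(cv2.inRange(h,(0,170,90),(8,255,255))|cv2.inRange(h,(172,170,90),(180,255,255)))[150:360,240:330]
    y,x=np.nonzero(r);top=y.min()+150
    print(f,"red top",top,"cols",[(x[y==k].min()+240,x[y==k].max()+240) for k in range(top-150+3,top-150+60,20) if (y==k).any()])
E
```

```text
clock: 8.65
eef_pos: [0.4623, -0.0862, 0.0989]
tool_rot: [0.738, 0.674, -0.0, 0.0]
ft_force: [0.4, -0.9, -2.6]
grip_width: 0.0192
clock: 9.07
eef_pos: [0.4633, -0.0889, 0.1192]
tool_rot: [0.737, 0.675, 0.001, 0.001]
ft_force: [-0.8, -0.1, -2.7]
grip_width: 0.019
[ 0.46326136 -0.08886437  0.11917462] [7.37394568e-01 6.75461806e-01 5.26603036e-04 5.68059456e-04] [-0.82625483 -0.06358721 -2.72135063]
w2 red top 220 cols [(np.int64(259), np.int64(302)), (np.int64(259), np.int64(303)), (np.int64(259), np.int64(301))]
w6 red top 220 cols [(np.int64(259), np.int64(302)), (np.int64(258), np.int64(302)), (np.int64(261), np.int64(299))]
```

There's no slip in the hand: the red edge is unchanged at row 220. Summing my commands, the seat is at (+0.0204, −0.222, −0.0805) with −10° of turn. I'll move above it first.

```bash
python3 -m jog '[[[0.001,-0.025,0,0,0,0,255],[0.004,-0.06,0,0,0,-2,255],[0.008,-0.095,0,0,0,-4,255],[0.012,-0.13,0,0,0,-6,255],[0.015,-0.165,0,0,0,-8,255],[0.018,-0.195,0,0,0,-10,255],[0.0204,-0.215,0,0,0,-10,255],[0.0204,-0.222,0,0,0,-10,255],[0.0204,-0.222,0,0,0,-10,255],[0.0204,-0.222,0,0,0,-10,255]]]'
python3 -m jog '[[[0,0,-0.01,0,0,0,255],[0,0,-0.02,0,0,0,255],[0,0,-0.03,0,0,0,255],[0,0,-0.04,0,0,0,255],[0,0,-0.05,0,0,0,255],[0,0,-0.05,0,0,0,255],[0,0,-0.05,0,0,0,255]]]'
```

```text
clock: 9.95
eef_pos: [0.4824, -0.31, 0.1178]
tool_rot: [0.794, 0.608, -0.0, -0.001]
ft_force: [-1.0, 1.2, -1.1]
grip_width: 0.0191
clock: 10.53
eef_pos: [0.4824, -0.3103, 0.0676]
tool_rot: [0.794, 0.609, -0.0, -0.001]
ft_force: [0.4, -0.1, -2.7]
grip_width: 0.0195
```

```bash
python3 -m jog '[[[0,0,-0.006,0,0,0,255],[0,0,-0.012,0,0,0,255],[0,0,-0.018,0,0,0,255],[0,0,-0.023,0,0,0,255],[0,0,-0.027,0,0,0,255],[0,0,-0.029,0,0,0,255],[0,0,-0.029,0,0,0,255],[0,0,-0.029,0,0,0,255]]]'
```

```text
clock: 11.2
eef_pos: [0.4832, -0.3111, 0.0398]
tool_rot: [0.794, 0.608, 0.0, 0.0]
ft_force: [-0.5, -0.8, -2.4]
grip_width: 0.0189
```

It's still carrying the weight, so I'll lower another 1.5 mm until it seats.

```bash
python3 -m jog '[[[0,0,-0.0005,0,0,0,255],[0,0,-0.001,0,0,0,255],[0,0,-0.0015,0,0,0,255],[0,0,-0.0015,0,0,0,255]]]'
```

```text
clock: 11.53
eef_pos: [0.4834, -0.3112, 0.0391]
tool_rot: [0.794, 0.608, 0.0, 0.0]
ft_force: [-0.9, 1.6, 3.1]
grip_width: 0.0191
```

Seated: Fz is now +3.1 N and the pose matches the grasp pose. I'll open and rise.

```bash
python3 -m jog '[[[0,0,0,0,0,0,200],[0,0,0,0,0,0,150],[0,0,0,0,0,0,100],[0,0,0,0,0,0,50],[0,0,0,0,0,0,0],[0,0,0,0,0,0,0],[0,0,0,0,0,0,0],[0,0,0,0,0,0,0]]]'
python3 -m jog '[[[0,0,0.01,0,0,0,0],[0,0,0.03,0,0,0,0],[0,0,0.06,0,0,0,0],[0,0,0.095,0,0,0,0],[0,0,0.13,0,0,0,0],[0,0,0.163,0,0,0,0],[0,0,0.163,0,0,0,0],[0,0,0.163,0,0,0,0],[0,0,0.163,0,0,0,0]]]'
python3 - <<'E'
from h import *
import cv2
m=bot.camera_model("wrist");w=bot.camera("wrist");t=bot.camera("top");s=bot.camera("scene")
d=np.array([.2595,.9657,0]);g=np.array([.4816,-.3102,.05])
for p in(g+.145*d,g-.05*d,g+.03*d):print(proj("wrist",p,m))
c=np.zeros((600,780,3),np.uint8);c[:315,:420]=cv2.resize(w,(420,315));c[320:560,:440]=cv2.resize(s[150:270,200:420],None,fx=2,fy=2)
b=cv2.resize(t[195:270,115:235],None,fx=2.8,fy=2.8);c[:b.shape[0],425:425+b.shape[1]]=b;cv2.imwrite("pics/end.png",c)
E
```

```text
clock: 12.2
eef_pos: [0.4831, -0.311, 0.0382]
tool_rot: [0.794, 0.608, -0.0, -0.0]
ft_force: [0.7, -0.9, -0.7]
grip_width: 0.0852
clock: 12.95
eef_pos: [0.4829, -0.3109, 0.2016]
tool_rot: [0.794, 0.608, 0.0, 0.0]
ft_force: [-0.5, 0.5, -0.6]
grip_width: 0.0853
[278.82895507  30.94007777]
[279.33554146 240.27424533]
[279.15173265 164.31984856]
```

View pics/end.png

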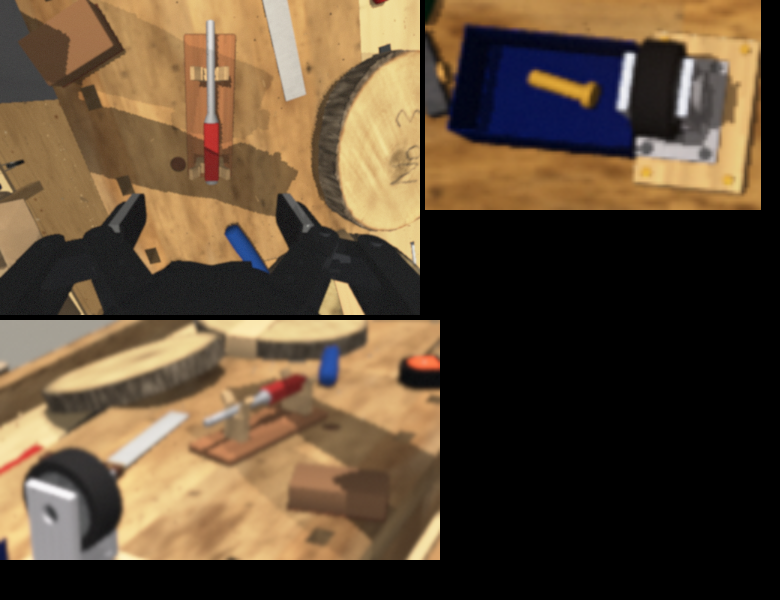

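The punch lies in both notches, tip (211,20) and butt (212,183) in the wrist view. The pin is in the bin, the bore is empty and the gripper is clear.

```bash
python3 -c "
from workcell import bot
print(bot.job_done())"
```

```text
the job is handed in; nothing more can be done
None
```

I drove the pin out into the blue bin with the punch, laid the punch back in its rest, let go, and handed the job in at about 13 s of the 51 s allowed.

- **Final pictures:** the pin lies in the bin, the bore is empty, and the punch sits in both notches of the rest. Its tip and butt are within about 5 px of where my measurements put them at the start. The gripper is open and about 160 mm above the punch.
- **Forces:** the highest wrist force I read between moves was about 7 N, when the gripper first closed on the handle. I did not log the force during the moves.
- **Disagreement:** I expected to feel the pin resist at the entry, but the readings showed almost nothing. A picture then showed the pin already moving out. The scene camera also put the pin's head about 7 mm nearer along the bore than the sizes given, within what that view can resolve.

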